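Latch the green dust-filter housing

ROBOT

A 7-joint arm with a two-finger parallel gripper is mounted at the origin on the work surface. World frame = base frame: x ahead of the robot, y to its left, z up, the work surface at z = 0. Lengths are in m, angles in rad, forces in N, time in s.
With the tool pointing down it reaches from about 0.425 to 0.925 m from the base axis. Payload 6.8 kg.
Tool frame: the origin (TCP) lies between the finger pads; the fingertips stand 14 mm ahead of it and the grasp point (between the pads) lies 5 mm behind it; z points along the fingers, y is the line along which they close (so a half turn about z gives the same grasp; the last joint's range is limited). The gripper opens to 85 mm and grips with 20 to 120 N. Pads are 22 mm wide; open, the fingers measure 114 mm over their backs; the gripper's body (76 mm by 85 mm) begins 54 mm behind the grasp point. The pads swing forward as they close: fully open they stand 13 mm farther back than shut.
Start: joints at [-1.394, 0.477, 0.022, 1.555, -0.011, 1.109, -0.083], TCP at [0.19, 0.648, 0.245] pointing down, gripper open.
Joint ranges: [-2.96, 2.96], [-0.34, 2.1], [-1.41, 1.46], [0.24, 2.44], [-1.37, 4.51], [0.17, 1.92], [-2.96, 2.96]. Speed limits (rad/s): [2.39, 2.39, 3.14, 3.14, 3.14, 3.14, 3.14].

INTERFACE

Orientations are given as a rotation vector (axis times angle).
In Python, from bench import r, eyes, ticket gives the robot as it stands. The module is installed in compiled form; this text tells all that it offers.
- The arm moves only by the tool arm_command, never from a script. Its argument "plan" is text: rows parted by semicolons, each of 4 numbers parted by spaces: the shift along the tool's x, y, z in m, then the turn about the tool's z in degrees. In form: tx ty tz yaw; .... A call has 1 to 20 rows; each row shifts and turns the commanded pose from where the row before left it, along the tool's axes as they then stand; what a row does not reach is not made up. A row lasts 1/8 s, in which the tool goes at most 62.5 mm and 10.7 degrees, less where a joint would pass 70% of its speed; a pose out of reach is approached as far as the arm can. A call is refused whole if a number of a shift passes 0.0625 or a number of a turn 10.7, either way. A call with a gripper value outside its range is refused whole. "hand" is the closure, from -1 (fully open) to 1 (shut), set as the call begins (left out, the last holds). The fingers move at their own pace and stop on an object; "grip_force" is the grip in N (left out, the last holds). Time passes only in rows, so rows that do not move let the fingers close. It gives the time, the measured TCP pose, the force, the opening and the grip force at its end, in the units of the state.
- r.get_obs(): the state, without advancing time (a new reading comes with each control period).
- eyes.grab_frame(name): name is "scene" or "top"; returns (picture, depth): 420x560x3 uint8, red, green, blue; 420x560 float32, m along the optical axis (not along the pixel's ray), 0 where there is no reading.
- eyes.calibration(name): a dict with "fov_y" (degrees; the focal length in pixels is half the picture's height over the tangent of half this angle, whatever the lens; pixels are square), "cx", "cy" (the principal point, pixels), "k1" (the pictures are not rectified: a ray, as slopes to the right and down, at radius r is drawn at 1 + k1 r^2 times it, then the intrinsics apply), "origin" and "attitude" of the camera in the world. Camera axes: x right, y up, looking along -z (the intrinsics and any distortion apply to the point x, -y, -z); pixel columns grow to the right and rows downward; lengths in m; the calibration is good to about 2 mm. A picture is of the moment at which its call begins. calibration takes no time and is no camera call.
- ticket.hand_in(): hands the job in; it is judged then, once.
The state is a dict: "clock": time; "joints": joint angles; "qvel": joint speeds; "tau": joint torques, N m; "tcp_pos": TCP position; "orientation": TCP orientation; "contact_force": force on the tool from outside, world axes, zero at the start; "moment": the same for the moment, N m; "grip_width": finger opening in m; "gripper_force": force on a finger pad.
Only numpy, scipy, OpenCV 4.12 (cv2) and the standard library are available. Lean on these libraries where they do the work, as an engineer would, in place of code of your own. Each camera call takes 0.05 s, during which the arm holds its last target. There are 200 camera calls.

TASK

The green dust-filter housing on the polishing bench has a fresh filter in it: close its draw latch. Tip the raised loop over so that it comes down over its keeper hook first, then press the red lever over and down past centre until it lies flat and stays there. Leave the open latch of the blue housing as it is.

Things in the scene. Friction and masses are not known exactly. Their poses are not given: they have to be found in the camera images.
- green_housing: Green dust-filter housing, a fixed box 240 (x) by 160 (y) by 80 mm high, in two halves with a black seal between, a steel pipe stub on its +x end. Origin: centre of its underside; x towards the stub, away from the robot; z up. A draw latch runs along x on the middle of its lid (y = 0): red lever standing up, the steel loop standing up around it, unhooked.
- green_lever_pin (a point): On the green lever's hinge axis (along the housing's y), 16 mm above the lid; axes are the housing's. The lever is a red paddle 26 mm wide, 6 thick, 89 long from here, with its outer (shut: upper) face 9 mm off the line through this pin. Shut, it lies level towards -x. Stiff hinge: it stays where it is left.
- green_lever (a joint): Angle of the green housing's lever, rad: 0 = flat and shut, 1.57 = straight up, more = leaning over the keeper (+x). Starts at 1.54 to 1.83. With the loop hooked it pulls on a spring from about 1.0 down to dead centre at about 0.3 (up to 7 N pressed 60 mm from the pin), then holds itself at 0.
- green_loop_pin (a point): Pin on the lever, 30 mm from the lever's hinge, about which the green housing's loop swings. The loop has two steel arms 34 mm apart and 93 long, a cross bar at their end and a yellow press tab beyond it. It starts within 0.35 rad of upright and stays by light friction (under 1 N at the tab); tipped to +x beyond 0.4 to 0.5 rad from upright it falls down over the hook, the bar 8 to 25 mm behind it.
- green_loop_bar (a point): Middle of the round cross bar, 6 mm thick, at the end of the green housing's loop. Its x axis points along the arms from the loop's pin to the bar and on; its y axis runs along the bar. Beyond it is the yellow tab, 28 by 37 mm, turned up by 17 degrees: its middle lies 15 mm on along x, its upper face there 8 mm along z. Upright, that face looks at the robot: push it to +x.
- green_keeper_seat (a point): Where the bar's middle rests once hooked: on the +x side of the green housing's steel keeper hook, a tooth 20 mm wide leaning to +x, its top 11 mm above this point. The bar comes down on the keeper's plate, 3.5 mm below this point. Axes are the housing's. The keeper is sprung, and is drawn some 4 mm to -x when latched.
- blue_lever_tip (a point): End of the red lever of the blue housing's latch. The blue housing is like the green one in all but colour and stands beside it, its latch open too: leave it alone.
- blue_loop_bar (a point): Middle of the cross bar of the blue housing's loop, standing up as on the green one: leave it as it is.

How it is judged:
By the outcome, as a careful person would: the job done as asked, in the order asked, and still so for the second after the job is handed in, with the robot touching nothing.
It also fails if it takes over 38 s, if anything falls off the work surface, if the arm or the gripper's body presses on something with over 40 N, if the wrist force passes 120 N, or if a joint passes its speed limit or range.

## Working session

There is one attempt and no reset: what is moved stays moved. The work goes in short steps, Python scripts to look and compute and a tool call to move; the robot and the scene stay as the last step left them, time stands still between calls to the robot, and variables do not carry over. Pictures are saved under pics/ and viewed, at most 10 in all, crops included, and the job is handed in when it is done.

Besides the shell and the picture viewer there is one more tool, called as name(argument=value, ...), one argument or row to a line, values as JSON. arm_command: Moves the arm, as the interface text tells. Its arguments: {"type":"object","properties":{"plan":{"type":"string"},"hand":{"type":"number"},"grip_force":{"type":"number"}},"required":["plan"]}

```bash
mkdir -p pics; cat > h.py <<'E'
import numpy as np,cv2
from scipy.spatial.transform import Rotation as R
from bench import r,eyes,ticket
def att(c):
    a=np.array(c["attitude"],float)
    return a if a.shape==(3,3) else (R.from_rotvec(a).as_matrix() if a.size==3 else None)
def grab(n,name=None):
    p,d=eyes.grab_frame(n)
    np.savez(f'{n}.npz',p=p,d=d)
    if name: cv2.imwrite('pics/'+name,p[:,:,::-1])
    return p,d
def pts(n,uv,dep):
    c=eyes.calibration(n);f=210/np.tan(np.radians(c["fov_y"])/2)
    K=np.array([[f,0,c["cx"]],[0,f,c["cy"]],[0,0,1]])
    s=cv2.undistortPoints(np.array(uv,float).reshape(-1,1,2),K,np.array([c["k1"],0,0,0.])).reshape(-1,2)
    dep=np.asarray(dep,float).reshape(-1)
    return np.array(c["origin"])+(np.c_[s[:,0],-s[:,1],-np.ones(len(s))]*dep[:,None])@att(c).T
def cloud(n,p,d,mask):
    v,u=np.where(mask&(d>0)); return np.c_[u,v],pts(n,np.c_[u,v],d[v,u])
E
python3 - <<'E'
from h import *
for n in("scene","top"):
    print(eyes.calibration(n)); grab(n,n+'0.png')
o=r.get_obs();print(o)
E
```

```text
{'fov_y': 57.13464915908653, 'cx': 285.2518150774375, 'cy': 218.0442246271797, 'k1': -0.10614151566635292, 'origin': array([0.75156438, 0.3230297 , 0.61092778]), 'attitude': array([0.27172052, 0.84374757, 2.39146334])}
{'fov_y': 50.90063583119425, 'cx': 279.76737258922265, 'cy': 214.01087322442368, 'k1': -0.0033081322160975367, 'origin': array([ 0.36377702, -0.00232591,  0.9184708 ]), 'attitude': array([ 0.16100462, -0.13716042, -1.55745706])}
{'clock': 0.1, 'joints': array([-1.39406623,  0.47773336,  0.02238108,  1.55635976, -0.01154675,
        1.10928219, -0.08307883]), 'qvel': array([-5.98993464e-05, -2.12325008e-03,  1.00852677e-03, -4.16108077e-03,
       -1.08690291e-03, -1.75666940e-03, -1.05459411e-03]), 'tau': array([ 4.76664252e-03, -5.97760606e+01,  1.61383163e+00, -2.81951791e+01,
        1.28253055e-02,  4.98559530e-03,  1.68846901e-05]), 'tcp_pos': array([0.18954691, 0.64730774, 0.24440994]), 'orientation': array([-4.45900935e-01, -3.10964599e+00,  2.58954953e-03]), 'contact_force': array([ 0.504033  ,  0.20488285, -0.19906647]), 'moment': array([-0.02461696,  0.01634862,  0.03816665]), 'gripper_force': 0.0, 'grip_width': 0.08534131787460439}
```

View pics/scene0.png

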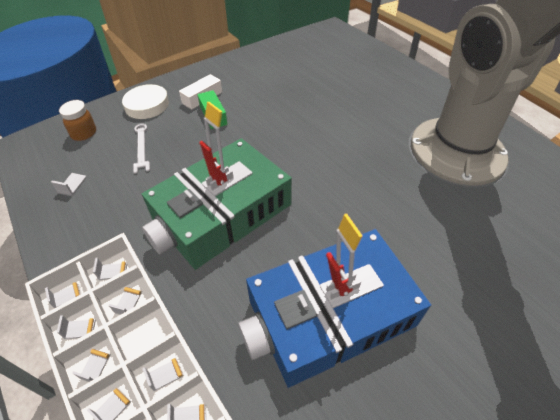

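View pics/top0.png

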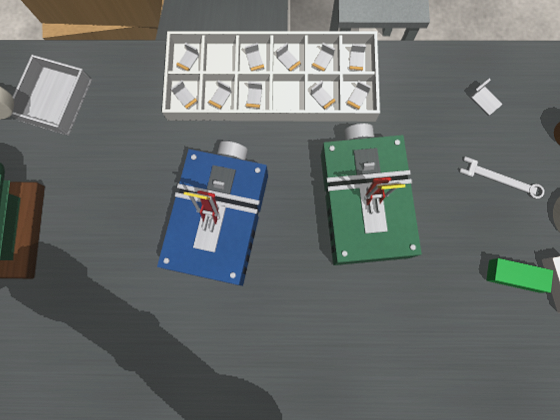

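Green housing is at about (245,200) in scene and (370,200) in top. Its yellow tab is at (214,115) and (392,186), its lever at (213,163) and (377,190). Blue's tab is at (349,233) and (196,196).

```bash
cat > m.py <<'E'
from h import *
import sys
def load(n):
    z=np.load(f'{n}.npz');return z['p'],z['d']
def hsv(p): return cv2.cvtColor(p,cv2.COLOR_RGB2HSV)
def masks(p):
    H=hsv(p);h,s,v=[H[...,i].astype(int) for i in range(3)]
    return dict(green=(h>55)&(h<90)&(s>90)&(v>35)&(v<150),blue=(h>100)&(h<125)&(s>130)&(v>50),red=((h<6)|(h>174))&(s>150)&(v>70),yellow=(h>20)&(h<30)&(s>170)&(v>120))
def house(n='top'):
    p,d=load(n);out={}
    for k in('green','blue'):
        uv,P=cloud(n,p,d,masks(p)[k]); 
        s=(abs(P[:,2]-.08)<.012)&(P[:,0]>.3)&(P[:,0]<.85)&(abs(P[:,1])<.45)
        Q=P[s]; rc=cv2.minAreaRect((Q[:,:2]*1000).astype(np.float32)); out[k]=(rc,np.median(Q[:,2]),s.sum())
    return out
E
python3 - <<'E'
from m import *
np.set_printoptions(precision=4,suppress=True)
for n in('top','scene'):
    for k,v in house(n).items(): print(n,k,v)
    p,d=load(n)
    for c in('red','yellow'):
        m=masks(p)[c].astype(np.uint8)
        N,L,S,C=cv2.connectedComponentsWithStats(m)
        for i in range(1,N):
            if S[i,4]>25:
                uv,P=cloud(n,p,d,L==i); 
                print(n,c,S[i],len(P),'mean',P.mean(0),'med',np.median(P,0),'lo',np.percentile(P,3,axis=0),'hi',np.percentile(P,97,axis=0))
E
```

```text
top green (((560.1671752929688, -165.09259033203125), (240.6561737060547, 160.5078582763672), 5.824192047119141), np.float64(0.07995819909312685), np.int64(6735))
top blue (((524.6175537109375, 141.56556701660156), (160.56800842285156, 242.17733764648438), 78.22692108154297), np.float64(0.08011506619688125), np.int64(6921))
top red [369 177  22  15  99] 99 mean [ 0.5664 -0.1627  0.1749] med [ 0.5655 -0.1604  0.1827] lo [ 0.5605 -0.1791  0.128 ] hi [ 0.5735 -0.1516  0.1863]
top red [197 191  18  11  52] 51 mean [0.54   0.135  0.1797] med [0.54   0.1333 0.1812] lo [0.5339 0.1233 0.1609] hi [0.5448 0.1507 0.1838]
top red [200 199  14  21 120] 120 mean [0.5268 0.1456 0.1356] med [0.5282 0.146  0.1346] lo [0.513  0.1315 0.1093] hi [0.535  0.1547 0.1606]
top yellow [382 184  23   4  41] 41 mean [ 0.5412 -0.1697  0.2415] med [ 0.5403 -0.1702  0.2446] lo [ 0.5373 -0.1832  0.2291] hi [ 0.5467 -0.1542  0.2492]
top yellow [184 193  23   6  30] 29 mean [0.5211 0.139  0.2477] med [0.5209 0.1383 0.2478] lo [0.5175 0.1255 0.2463] hi [0.5253 0.1576 0.2489]
scene green (((561.1375122070312, -164.3777
[... 190 characters left out ...]
8222656, 240.00399780273438), 78.22850799560547), np.float64(0.08065321418441673), np.int64(9449))
scene red [200 141  26  44 360] 358 mean [ 0.5635 -0.1582  0.1422] med [ 0.5658 -0.1544  0.138 ] lo [ 0.548  -0.1738  0.101 ] hi [ 0.5706 -0.1511  0.1847]
scene red [327 253  25  42 348] 347 mean [0.5346 0.1449 0.1473] med [0.5364 0.1485 0.1445] lo [0.5147 0.1278 0.1004] hi [0.5452 0.1551 0.1834]
scene yellow [206 103  15  23 218] 218 mean [ 0.5425 -0.1656  0.2366] med [ 0.5426 -0.165   0.2366] lo [ 0.5374 -0.1832  0.2251] hi [ 0.5473 -0.1489  0.2474]
scene yellow [340 215  21  34 349] 348 mean [0.5253 0.1424 0.2375] med [0.5254 0.1427 0.2378] lo [0.5204 0.1254 0.225 ] hi [0.5302 0.1586 0.2486]
```

```bash
cat >> m.py <<'E'
C0=np.array([.5607,-.1647,0]);YAW=np.radians(5.92)
Rh=R.from_euler('z',YAW).as_matrix()
def loc(P): return (P-C0)@Rh
def wor(P): return np.asarray(P)@Rh.T+C0
def near(n,c,W=.05):
    p,d=load(n);uv,P=cloud(n,p,d,masks(p)[c]);L=loc(P);s=(abs(L[:,1])<W)&(abs(L[:,0])<.13)&(L[:,2]>.085);return uv[s],L[s]
E
python3 - <<'E'
from m import *
np.set_printoptions(precision=4,suppress=True)
for n in('scene','top'):
  for c in('red','yellow'):
    uv,L=near(n,c)
    print(n,c,len(L))
    for z0 in np.arange(.09,.26,.01):
        s=(L[:,2]>=z0)&(L[:,2]<z0+.01)
        if s.sum()>3: print('%.3f n%d x %s y %s'%(z0+.005,s.sum(),np.percentile(L[s,0],[3,25,50,75,97]),np.percentile(L[s,1],[3,97])))
# gray/steel keeper and hinge parts above lid
for n in('scene','top'):
    p,d=load(n);uv,P=cloud(n,p,d,np.ones(d.shape,bool));L=loc(P)
    s=(abs(L[:,1])<.025)&(abs(L[:,0])<.12)&(L[:,2]>.0845)
    for x0 in np.arange(-.06,.1,.01):
        t=s&(L[:,0]>=x0)&(L[:,0]<x0+.01)&(L[:,2]<.13)
        if t.sum()>2: print(n,'x%.3f'%(x0+.005),t.sum(),np.percentile(L[t,2],[3,50,97]),np.percentile(L[t,1],[5,95]))
big=None
for n in('scene','top'):
    p,_=load(n);u=(150,90) if n=='scene' else (320,120)
    cr=p[u[1]:u[1]+130,u[0]:u[0]+150]; cr=cv2.resize(cr[:, :, ::-1],None,fx=2.66,fy=2.66,interpolation=cv2.INTER_CUBIC)
    big=cr if big is None else np.hstack([big,cr])
cv2.imwrite('pics/crop.png',big)
E
```

```text
scene red 358
0.095 n10 x [-0.0137 -0.012  -0.0056  0.0012  0.0032] y [0.0109 0.0127]
0.105 n41 x [-0.014  -0.01   -0.0038  0.002   0.0049] y [-0.      0.0132]
0.115 n45 x [-0.011  -0.0039  0.0018  0.0048  0.0055] y [-0.0058  0.0133]
0.125 n45 x [-0.0065 -0.0011  0.0037  0.0054  0.0061] y [-0.0075  0.0132]
0.135 n45 x [-0.0117 -0.001   0.0045  0.0062  0.0069] y [-0.011   0.0123]
0.145 n28 x [0.003  0.0063 0.0068 0.0072 0.0075] y [-0.0079  0.0131]
0.155 n32 x [0.0027 0.0062 0.0075 0.0081 0.0086] y [-0.0076  0.0132]
0.165 n29 x [0.0043 0.0072 0.0083 0.0086 0.0093] y [-0.0078  0.0124]
0.175 n29 x [0.0045 0.0077 0.009  0.0095 0.0098] y [-0.0075  0.0127]
0.185 n54 x [0.0048 0.0066 0.008  0.0094 0.0109] y [-0.0118  0.0136]
scene yellow 218
0.225 n49 x [-0.0176 -0.0156 -0.0152 -0.0143 -0.0133] y [-0.0158  0.0168]
0.235 n88 x [-0.0198 -0.0184 -0.0175 -0.0164 -0.0152] y [-0.0168  0.0177]
0.245 n81 x [-0.023  -0.0218 -0.021  -0.0199 -0.0185] y [-0.0171  0.0178]
top red 140
0.115 n7 x [-0.0162 -0.0088 -0.0011 -0.001  -0.0008] y [-0.0098  0.0095]
0.125 n11 x [-0.0158 -0.0151 -0.0146 -0.0007 -0.0
[... 1412 characters left out ...]
.0847 0.0854 0.0869] [-0.0188  0.0189]
top x-0.035 55 [0.0846 0.0865 0.1029] [-0.0169  0.0181]
top x-0.025 60 [0.0846 0.0985 0.1039] [-0.0179  0.0169]
top x-0.015 121 [0.085  0.1031 0.1289] [-0.0133  0.0169]
top x-0.005 76 [0.085  0.1118 0.1293] [-0.0106  0.0175]
top x0.005 23 [0.0849 0.0879 0.125 ] [0.0107 0.0203]
top x0.015 17 [0.0848 0.0865 0.1023] [0.0072 0.0194]
top x0.045 52 [0.0846 0.0859 0.0885] [-0.0199  0.0193]
top x0.055 125 [0.0847 0.0879 0.102 ] [-0.0208  0.02  ]
top x0.065 87 [0.0846 0.0865 0.1004] [-0.0214  0.0208]
top x0.075 99 [0.0846 0.0859 0.0885] [-0.0207  0.0199]
top x0.085 96 [0.0847 0.0863 0.0889] [-0.0209  0.019 ]
top x0.095 47 [0.0847 0.0864 0.088 ] [-0.0196  0.0192]
```

View pics/crop.png

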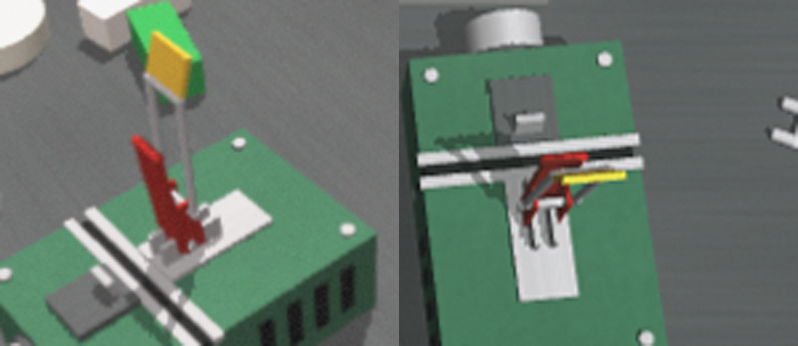

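Crop shows green's upright red lever leaning slightly to +x, with the steel loop and yellow tab standing. In housing axes the lever pin is about (-5, 0, 96) mm, lever tip z 185, tab x -18 and z 222–250. These match the given sizes.

arm_command(
  plan="0 0 -0.025 -5.55; 0 0 -0.025 -5.55; 0 0 -0.025 -5.55; 0 0 -0.025 -5.55; -0.0368 -0.0467 0 0; -0.0368 -0.0467 0 0; -0.0368 -0.0467 0 0; -0.0368 -0.0467 0 0; -0.0368 -0.0467 0 0; -0.0368 -0.0467 0 0; -0.0368 -0.0467 0 0; -0.0368 -0.0467 0 0; 0.008 -0.059 0 0; 0.008 -0.059 0 0; 0.008 -0.059 0 0; 0.008 -0.059 0 0; 0.008 -0.059 0 0; 0.008 -0.059 0 0; 0.008 -0.059 0 0; 0.008 -0.059 0 0",
  hand=1,
  grip_force=30,
)

```text
clock: 2.6
tcp_pos: [0.5049, -0.1714, 0.3452]
orientation: [0.162, -3.137, -0.001]
contact_force: [1.6, 0.2, -0.4]
grip_width: -0.0002
gripper_force: 0.0
```

```bash
cat > st.py <<'E'
from m import *
np.set_printoptions(precision=4,suppress=True)
o=r.get_obs();M=R.from_rotvec(o['orientation']).as_matrix()
print(o['clock'],'loc',loc(o['tcp_pos']),'F',o['contact_force'],'w',o['grip_width']);print(Rh.T@M,o['joints'])
E
python3 st.py
```

```text
2.6 loc [-0.0562 -0.0009  0.3452] F [ 1.6402  0.2342 -0.3755] w -0.00019860240786372238
[[-1.      0.0003 -0.0001]
 [ 0.0003  1.      0.0003]
 [ 0.0001  0.0003 -1.    ]] [-0.1952  0.1583  0.4662  1.7894 -0.0761  1.2117  1.9666]
```

arm_command(
  plan="0 0 0.04 0; 0 0 0.04 0; 0 0 0.03 0; 0 0 0.016 0; -0.01 0 0 0; -0.01 0 0 0; -0.01 0 0 0; -0.01 0 0 0; -0.01 0 0 0; -0.01 0 0 0; -0.01 0 0 0; -0.01 0 0 0; -0.01 0 0 0; 0 0 0 0",
)

```text
clock: 4.35
tcp_pos: [0.5958, -0.1602, 0.2192]
orientation: [-0.162, 3.137, -0.0]
contact_force: [-0.1, -0.2, 0.1]
grip_width: -0.0001
gripper_force: 0.0
```

```bash
cat >> st.py <<'E'
import sys
grab('scene',sys.argv[1]+'.png' if len(sys.argv)>1 else None);grab('top')
for n in('scene','top'):
  for c in('red','yellow'):
    uv,L=near(n,c)
    if len(L)>5: print(n,c,len(L),uv.mean(0),np.percentile(L,[5,50,95],axis=0).tolist())
E
python3 st.py push1
```

```text
4.35 loc [0.0354 0.0008 0.2192] F [-0.0892 -0.1702  0.108 ] w -0.00013157105387161206
[[-1.      0.      0.0001]
 [ 0.      1.     -0.0001]
 [-0.0001 -0.0001 -1.    ]] [-0.1554  0.4288  0.4234  1.7504 -0.2036  1.0056  2.0177]
scene red 307 [211.7427 162.6124] [[-0.012084040644066738, -0.00823807818652257, 0.10236060360758084], [0.005757817587874367, 0.009890322703326727, 0.14740404163344578], [0.009387131447101987, 0.013050378123307144, 0.18439807000674813]]
scene yellow 84 [167.631  158.4762] [[0.0695579609362503, -0.012356270490663613, 0.19081671326657312], [0.07873682927915515, 0.0041040787968108965, 0.20238201382337168], [0.08313816560292357, 0.017255567712046966, 0.20662141118432847]]
top red 16 [371.    187.625] [[-0.005074579118966029, 0.010506035115437472, 0.13296088238419554], [0.0008382595137230448, 0.01186269824885327, 0.14339701123032667], [0.007092156991317702, 0.01398462996607912, 0.1822050428086369]]
top yellow 7 [367.     132.8571] [[0.08590354923728469, 0.011464149034068307, 0.1871015906774834], [0.09205325174234652, 0.014253313189442833, 0.18834692539888354], [0.09312066076697093, 0.01645357519561068, 0.1913171718745139]]
```

View pics/push1.png

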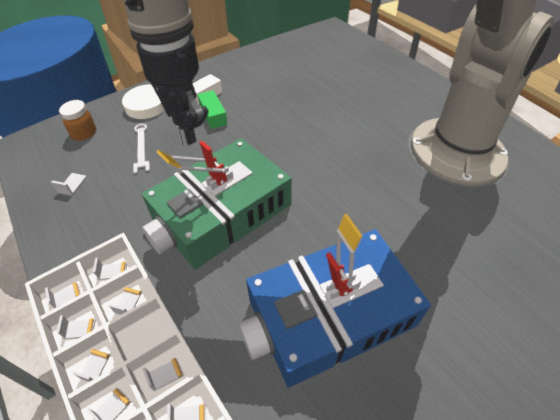

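The loop has left the finger and is tipping over (tab now at (167,158)); the lever is unmoved. I'll let it settle.

arm_command(
  plan="0 0 0 0; 0 0 0 0; 0 0 0 0; 0 0 0 0; 0 0 0 0; 0 0 0 0",
)

```text
clock: 5.2
tcp_pos: [0.595, -0.1605, 0.2193]
orientation: [0.161, -3.137, -0.0]
contact_force: [-0.2, 0.9, -0.1]
grip_width: 0.0001
gripper_force: 0.0
```

```bash
python3 st.py fall; python3 - <<'E'
import cv2
a=cv2.imread('pics/fall.png')[80:260,110:310]
cv2.imwrite('pics/fallc.png',cv2.resize(a,None,fx=3,fy=3,interpolation=cv2.INTER_CUBIC))
E
```

```text
5.2 loc [0.0345 0.0006 0.2193] F [-0.158   0.9213 -0.078 ] w 9.309325577986994e-05
[[-1.      0.0007 -0.    ]
 [ 0.0007  1.      0.    ]
 [ 0.      0.     -1.    ]] [-0.1553  0.4277  0.4238  1.7518 -0.2034  1.0055  2.0178]
scene red 325 [211.3538 162.0338] [[-0.012333642551685647, -0.008573701460494137, 0.1019577110698043], [0.005936045556543341, 0.009282918833950576, 0.1445591898187638], [0.009428115694311479, 0.013072760571275209, 0.18458570695372156]]
scene yellow 33 [176.6364 212.    ] [[0.0815805086405345, -0.004539356907717631, 0.08832207687536393], [0.09543934313072537, 0.015497896187349088, 0.08968788413370499], [0.10490207418021004, 0.0186323322928538, 0.09162627292799455]]
top red 24 [371.     187.7917] [[-0.006689370543617732, 0.009619956185434857, 0.1291712934578294], [0.0013039331072914448, 0.012189054728304363, 0.14344452216968523], [0.0076201426484796865, 0.013982861546859135, 0.1830808345710374]]
```

View pics/fallc.png

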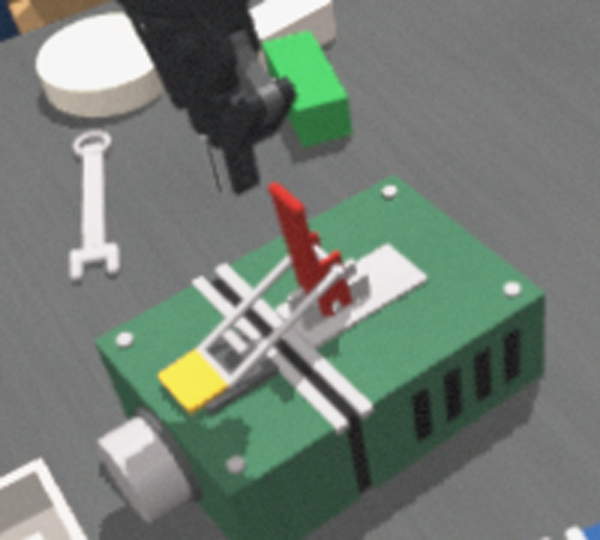

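The loop lies over the hook with its bar behind it (tab at (197,378) in the crop), and the lever still stands. Next I'll get behind the lever and sweep it over.

arm_command(
  plan="0 0 0.022 0; 0 0 0.022 0; 0.009 0 0 0; 0.009 0 0 0; 0.0065 0 0 0; 0.0065 0 0 0; 0.0065 0 0.001 0; 0.0065 0 0.001 0; 0.0065 0 0.002 0; 0 0 0 0",
)

```text
clock: 6.55
tcp_pos: [0.5434, -0.1659, 0.1708]
orientation: [0.16, -3.136, -0.0]
contact_force: [-0.2, -0.6, -0.6]
grip_width: 0.0005
gripper_force: 0.0
```

```bash
python3 st.py sweep; python3 - <<'E'
import cv2
a=cv2.imread('pics/sweep.png')[80:260,110:310]
cv2.imwrite('pics/sweepc.png',cv2.resize(a,None,fx=3,fy=3,interpolation=cv2.INTER_CUBIC))
E
```

```text
6.55 loc [-0.0173  0.0006  0.1708] F [-0.1512 -0.566  -0.6216] w 0.0005209759588955514
[[-1.      0.0013 -0.0019]
 [ 0.0013  1.      0.0004]
 [ 0.0019  0.0004 -1.    ]] [-0.1381  0.4087  0.4149  1.9076 -0.2108  0.8697  2.0562]
scene red 395 [221.9494 160.4304] [[-0.037447758466307705, -0.00916562049631169, 0.10299023700218182], [-0.01686544026469441, 0.006217521366283582, 0.1326728251249421], [-0.0014995826476665725, 0.012893796990948204, 0.1757759694240308]]
scene yellow 50 [181.34 206.56] [[0.06835764079597181, -0.008675760126633207, 0.08969010830698013], [0.08364546045832298, 0.014456500230560446, 0.0913970849500157], [0.09295300333622085, 0.01753140195568746, 0.09357581611145252]]
top red 68 [376.3824 204.2794] [[-0.04189296090182996, 0.0016007939799014407, 0.12817430053488527], [-0.031018703976792725, 0.009723305933918316, 0.16513747258041528], [-0.020981421617593126, 0.013013592956285642, 0.17923070206934186]]
top yellow 52 [364.6346 158.7885] [[0.06714881135932194, -0.018025992055359635, 0.08978750094451632], [0.07072165420607862, 0.008862044034620722, 0.09189543017393392], [0.08771283848506055, 0.01660426445919548, 0.09392969506932634]]
```

View pics/sweepc.png

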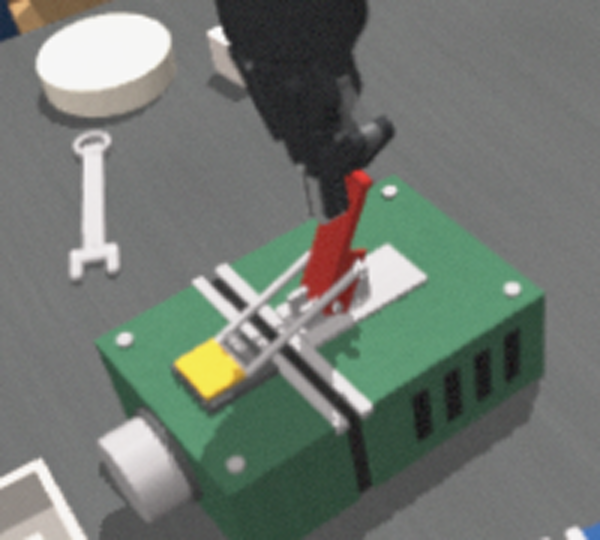

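Lever follows (tip at (357,180) in the crop), and the loop is drawing in towards the hook. I'll press on.

arm_command(
  plan="0.0075 0 0.0035 0; 0.008 0 0.0045 0; 0.005 0 0.0044 0; 0.005 0 0.0044 0; 0.004 0 0.0055 0; 0.004 0 0.0055 0; 0.0027 0 0.0057 0; 0.0027 0 0.0057 0; 0.0015 0 0.0063 0; 0.0015 0 0.0063 0; 0 0 0.002 0; 0 0 0 0",
)

```text
clock: 8.15
tcp_pos: [0.503, -0.1701, 0.1188]
orientation: [0.16, -3.137, -0.002]
contact_force: [-7.5, 2.5, 21.0]
grip_width: 0.0001
gripper_force: 10.2
```

```bash
python3 st.py press
```

```text
8.15 loc [-0.058   0.0006  0.1188] F [-7.4554  2.5484 21.0276] w 9.103012830079549e-05
[[-1.      0.0011 -0.    ]
 [ 0.0011  1.      0.0011]
 [ 0.      0.0011 -1.    ]] [-0.103   0.4277  0.3911  2.0307 -0.2418  0.7271  2.1112]
scene red 437 [232.6018 167.4622] [[-0.08864275499140634, -0.011446171463283427, 0.09837347171174401], [-0.03318997317374757, 0.005023372731641073, 0.10497957936245461], [-0.003891584470715057, 0.013085296806632975, 0.10696931489915226]]
scene yellow 106 [182.6509 200.7453] [[0.0631088773034347, -0.011015857557077667, 0.09421450539914769], [0.07520506419607503, 0.006657614159614458, 0.09857507475384558], [0.08576631647625801, 0.017589536490437634, 0.10197536776340538]]
top red 194 [374.5722 225.5567] [[-0.09122277696121393, -0.0042897775827612505, 0.1025521452469875], [-0.07539096009932875, 0.006312158323558251, 0.10477841762454765], [-0.003897926394105472, 0.01256640700639923, 0.10838356744294123]]
top yellow 7 [367.5714 163.4286] [[0.06137848843521092, -0.014486686093693968, 0.09063874461311346], [0.06350780542227394, -0.0011603580306130607, 0.09407932108379502], [0.06405425401450132, 0.014293623251639924, 0.09590802608670018]]
```

Lever is flat (face z ≈ 105 mm, as it should be). I'll lift clear and verify it holds.

arm_command(
  plan="0 0 -0.01 0; 0 0 -0.03 0; 0 0 -0.05 0; 0.02 0 -0.05 0; 0.06 0 0 0; 0 0 0 0; 0 0 0 0; 0 0 0 0; 0 0 0 0",
)

```text
clock: 9.38
tcp_pos: [0.4243, -0.178, 0.2572]
orientation: [0.162, -3.137, 0.001]
contact_force: [-0.2, -0.7, -0.9]
grip_width: 0.0003
gripper_force: 0.0
```

```bash
python3 st.py end; python3 - <<'E'
import cv2
a=cv2.imread('pics/end.png')[80:380,110:450]
cv2.imwrite('pics/endc.png',cv2.resize(a,None,fx=2,fy=2,interpolation=cv2.INTER_CUBIC))
E
```

```text
9.375 loc [-0.1371  0.0008  0.2572] F [-0.2426 -0.7352 -0.9192] w 0.00028240618301498865
[[-1.      0.     -0.0006]
 [ 0.      1.     -0.0005]
 [ 0.0006 -0.0005 -1.    ]] [-0.1836  0.0996  0.4829  2.0593 -0.0542  0.9951  2.0009]
scene red 541 [233.9353 166.1201] [[-0.08752412504570281, -0.011714206046140947, 0.09914150123172194], [-0.04030082870887089, 0.0023123313166627216, 0.1051715679916213], [-0.004881444582414068, 0.012671252430505837, 0.1066166687691863]]
scene yellow 117 [182.5556 200.2308] [[0.06266087733339441, -0.013790381457353501, 0.09342534352609233], [0.07357820799795736, 0.0048908838757798926, 0.09737872687591409], [0.08578828277668175, 0.016877448960925252, 0.1016528979742894]]
top red 678 [376.4897 218.6209] [[-0.08956320956992242, -0.011970472428160748, 0.10265178384554172], [-0.04803060243849745, -0.00034895602141643664, 0.10499806673105555], [-0.005801169475055066, 0.011379382092476652, 0.10727956220487626]]
top yellow 6 [367.     163.8333] [[0.06125050061840309, -0.015683240455758078, 0.0928652663688452], [0.0622196582926431, 0.0006736147440913505, 0.0942917941603374], [0.06354095227525876, 0.016308209743895533, 0.09586998563595947]]
```

View pics/endc.png

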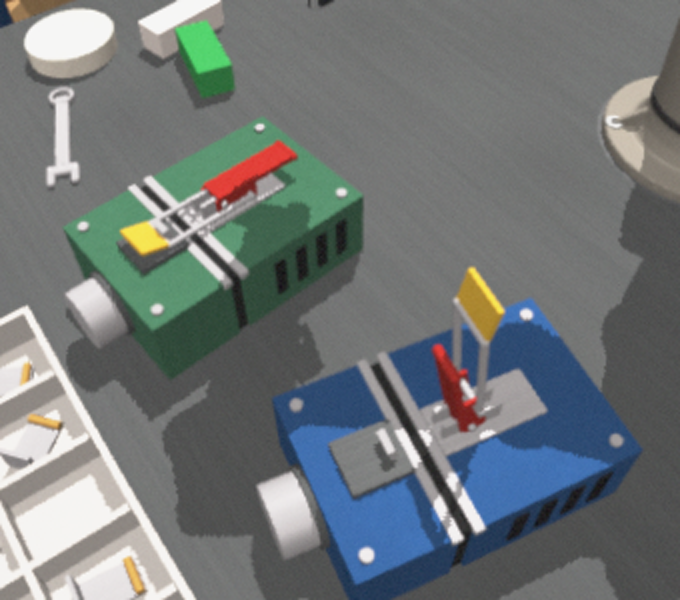

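Lever lies flat and blue is untouched. A quick check that the bar is really behind the tooth.

```bash
cp top.npz topE.npz; python3 - <<'E'
from m import *
z=np.load('topE.npz');p,d=z['p'],z['d']
np.set_printoptions(precision=4,suppress=True)
for n in('top','scene'):
    p,d=load(n);uv,P=cloud(n,p,d,np.ones(d.shape,bool));L=loc(P)
    for x0 in np.arange(.04,.095,.004):
        a=[]
        for y0,y1 in((-.008,.008),(.013,.02)):
            s=(L[:,1]>y0)&(L[:,1]<y1)&(L[:,0]>=x0)&(L[:,0]<x0+.004)&(L[:,2]>.078)
            a.append(np.percentile(L[s,2],[0,50,100]) if s.any() else None)
        print(n,'%.3f'%(x0+.002),*a)
p,_=load('scene');q,_=load('top')
a=cv2.resize(p[170:230,150:230,::-1],None,fx=5,fy=5,interpolation=cv2.INTER_CUBIC)
b=cv2.resize(q[140:200,335:415,::-1],None,fx=5,fy=5,interpolation=cv2.INTER_CUBIC)
cv2.imwrite('pics/hook.png',np.hstack([a,b]))
E
```

```text
top 0.042 [0.0783 0.0832 0.0881] [0.0844 0.0914 0.0938]
top 0.046 [0.0844 0.0859 0.0887] [0.0849 0.0913 0.0946]
top 0.050 [0.0813 0.0915 0.0996] [0.0846 0.0906 0.0937]
top 0.054 [0.0982 0.1002 0.1029] [0.0897 0.0914 0.0944]
top 0.058 [0.0978 0.0993 0.1022] [0.0844 0.0915 0.0955]
top 0.062 [0.0902 0.0942 0.097 ] [0.0844 0.092  0.0962]
top 0.066 [0.0932 0.0954 0.0985] [0.0844 0.0935 0.0988]
top 0.070 [0.0934 0.0966 0.0989] [0.0838 0.0943 0.0998]
top 0.074 [0.0931 0.0972 0.1007] [0.0849 0.0971 0.1   ]
top 0.078 [0.0963 0.0989 0.102 ] [0.0842 0.0974 0.101 ]
top 0.082 [0.0974 0.1001 0.1021] [0.0845 0.0992 0.1016]
top 0.086 [0.0984 0.1005 0.1022] [0.0844 0.0877 0.103 ]
top 0.090 [0.0842 0.086  0.0879] [0.0831 0.0852 0.0869]
top 0.094 [0.0788 0.0799 0.0803] [0.0793 0.0799 0.0801]
scene 0.042 [0.0809 0.0857 0.0869] [0.0812 0.0907 0.0936]
scene 0.046 [0.0851 0.0858 0.0873] [0.0873 0.0905 0.0932]
scene 0.050 [0.0877 0.0878 0.0878] [0.0851 0.0908 0.094 ]
scene 0.054 [0.0886 0.1002 0.1021] [0.0863 0.0911 0.0939]
scene 0.058 [0.0914 0.0988 0.1024] [0.0844 0.0907 0.0932]
scene 0.062 [0.0924 0.0936 0.0967] [0.0848 0.0908 0.095 ]
scene 0.066 [0.0941 0.0951 0.0973] [0.0844 0.0873 0.0957]
scene 0.070 [0.0941 0.0971 0.0977] [0.0845 0.0871 0.0961]
scene 0.074 [0.0972 0.0983 0.1001] [0.0851 0.0955 0.0981]
scene 0.078 [0.098  0.0995 0.1004] [0.0855 0.0958 0.1001]
scene 0.082 [0.0992 0.1003 0.1016] [0.0849 0.0965 0.1015]
scene 0.086 [0.0845 0.0979 0.1021] [0.0851 0.0923 0.1032]
scene 0.090 [0.0796 0.0857 0.0874] [0.0827 0.0854 0.0863]
scene 0.094 [0.0792 0.0804 0.0857] [0.0788 0.0797 0.0869]
```

View pics/hook.png

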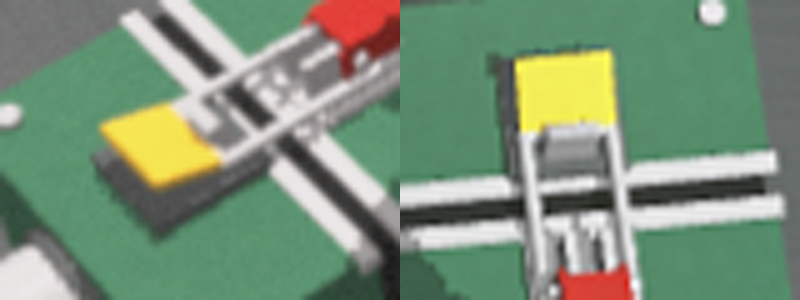

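The tooth (top z 0.10, x 52–60 mm) stands inside the loop at (570,132). The bar sits low, under its overhang next to the tab, and the keeper is drawn a few mm to -x, so it is hooked.

```bash
python3 -c "
from bench import ticket
print(ticket.hand_in())"
```

```text
the job is handed in; nothing more can be done
None
```

The green housing's draw latch is closed: the loop is hooked on its keeper, the red lever stayed flat after the arm backed off, the blue latch is untouched, and the job was handed in at about 9.5 s.

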